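# Uncap a culture bottle under its retaining plate

### The arm

A 7-joint arm with a two-finger parallel gripper is mounted at the origin on the work surface. World frame = base frame: x ahead of the robot, y to its left, z up, the work surface at z = 0. Lengths are in m, angles in degrees, forces in N, time in s.
With the tool pointing down it reaches from about 0.425 to 0.825 m from the base axis. Payload 3.6 kg.
Tool frame: the origin (TCP) lies on the centre line of the jaws, within the pads' length; the fingertips stand 11 mm ahead of it and the grasp point (between the pads) lies 8 mm behind it; z points along the fingers, y is the line along which they close (so a half turn about z gives the same grasp; the last joint's range is limited). The gripper opens to 93 mm and grips with 3 to 60 N. Pads are 15 mm wide; open, the fingers measure 128 mm over their backs; the gripper's body (75 mm by 188 mm) begins 65 mm behind the grasp point.
Start: joints at [70.846, 35.231, -0.722, 81.555, 0.464, 63.22, -2.315], TCP at [0.197, -0.619, 0.202] pointing down, gripper open.
Joint ranges: [-178.69, 178.69], [-17.37, 117.87], [-77.05, 75.6], [15.02, 138.74], [-78.02, 258.01], [0.78, 113.62], [-162.83, 162.83]. Speed limits (degrees/s): [159.86, 159.86, 180, 180, 180, 180, 180].

### API

Orientations are given as a 3x3 rotation matrix whose columns are the frame's x, y, z axes.
In Python, from rig import arm, camera, camera_params gives the robot as it stands.
- The arm moves only by the tool carry_out, never from a script. Its argument "motion" is a list of rows, each a list of 3 entries, a list of its own where there are three numbers: the turn, a rotation vector about the tool's x, y, z in degrees, then the shift along the tool's x, y, z in mm, then the opening, from 0 (shut) to 1 (fully open). In form: [[[wx, wy, wz], [x, y, z], jaw], ...]. A call has 1 to 12 rows; each row is the pose to reach, as a shift and turn from the pose commanded when the call began, along the tool's axes at that moment; what a row does not reach only later rows make up. A row lasts 1/12 s, in which the tool goes at most 41.7 mm and 7.16 degrees, less where a joint would pass 70% of its speed; a pose out of reach is approached as far as the arm can. A call with a gripper value outside its range is refused whole. The fingers move at their own pace and stop on an object; "squeeze" is the grip in N (left out, the last holds). Time passes only in rows, so rows that repeat a pose let the fingers close. It gives the time, the measured TCP pose, the force, the opening and the grip force at its end, in the units of the state.
- arm.sense(): the state, without advancing time (a new reading comes with each control period).
- camera(name): name is "scene" or "top" or "wrist"; returns the picture (480x640x3 uint8, blue, green, red); there is no depth.
- camera_params(name): a dict with "fovy" (degrees; the focal length in pixels is half the picture's height over the tangent of half this angle, whatever the lens; pixels are square), "cx", "cy" (the principal point, pixels), "camera_from_world" (4x4, takes a point from world to camera coordinates). Camera axes: x right, y up, looking along -z (the intrinsics and any distortion apply to the point x, -y, -z); pixel columns grow to the right and rows downward; lengths in m; the calibration is good to about 2 mm. A picture is of the moment at which its call begins: read the wrist's pose just before it. camera_params takes no time and is no camera call; for the wrist camera it gives the pose at the moment of the call.
- arm.job_done(): hands the job in; it is judged then, once.
The state is a dict: "time": time; "qpos": joint angles; "qvel": joint speeds; "effort": joint torques, N m; "position": TCP position; "tcp_rot": TCP orientation; "ft_force": force on the tool from outside, world axes, zero at the start; "torque": the same for the moment, N m; "width": opening from 0.0 (shut) to 1.0 (fully open); "gripper_force": force on a finger pad.
Only numpy, scipy, OpenCV 4.12 (cv2) and the standard library are available. Lean on these libraries where they do the work, as an engineer would, in place of code of your own. Each camera call takes 0.05 s, during which the arm holds its last target. There are 200 camera calls.

### The job

Two glass culture bottles stand in the rack and one still wears its tight steel push-on cap: lower the steel retaining plate with the bar handle over the rack's two guide pins until it lies flush, and let go of it. Then grip that cap and rock it side to side, several degrees each way, easing it up until it comes off its neck; a straight pull only lifts the bottle, and both bottles must stay down in the rack under the flush plate. Finish still holding the cap, level and open end down, over its bottle's mouth and just clear of it (about a finger's breadth), and leave the other things on the bench where they are.

Things in the scene. Friction and masses are not known exactly. Their poses are not given: they have to be found in the camera images.
- rack_seat (a point): Top of the white fixed rack (216 x 62 mm), middle of its centre block, 78 mm above the bench; x along the rack, y across, z up. The plate's underside rests here and on the end blocks (same height). Steel guide pins (8 mm, tapered over the last 5 mm) rise 68 mm from the end blocks at x = +-95 mm; bottle pockets at x = +-55 mm; all on y = 0. Same turned end for end.
- plate_handle (a point): Centre of the loose stainless retaining plate's handle bar, 55 mm above its underside; bar 46 long (x), 12 wide (y), 14 high, on two 8 mm posts at x = +-17. Plate 216 (x) x 62 (y) x 8 mm, 0.65-0.77 kg, z up. On y = 0: 10 mm holes for the pins at x = +-95, 41 mm holes for bottle necks and cap at x = +-55. Fits either way round. Starts flat on the bench.
- bottle_mouth (a point): Centre of the capped bottle's mouth, top of its neck, z up; 105.5 mm above the bench. Loose glass bottle, 0.16 kg: 50 mm body, flat shoulder 71.5 mm above its base, neck 26 mm wide and 28 mm high. In either pocket, 1 mm play. The plate, when on, is 0.5 mm above the shoulder; only the weight of plate and bottle (it lifts at 6 to 8 N) keeps the bottle down.
- bottle_open_mouth (a point): Centre of the mouth of the other bottle: same shape and size, no cap, in the other pocket.
- cap_center (a point): Centre, half-way up, of the plain round steel push-on cap: 33 mm wide, 46 mm high, 80 g, open end down, z up its axis. At the start pushed fully home: this point 7 mm above the mouth, lower edge 16 mm below the mouth (3.5 mm above the plate's top once that is flush). The cap is wholly clear of the mouth when this point is 23 mm above it.
- cap_rim (a point): Centre of the cap's lower, open edge. Six sprung tongues 2 to 7 mm above this edge grip the neck by friction for the first 14 mm of rise: a straight pull takes 11 to 17 N, more than holds the bottle down. The cap is 30.6 mm wide inside, so on the 26 mm neck it can lean about 0.15 rad to each side; while it is rocked to and fro the tongues slip and little pull is needed.
- forceps_long: Bystander: 160 mm steel forceps lying on the bench; origin under its middle.
- forceps_short: Bystander: 120 mm steel forceps lying on the bench; origin under its middle.
- scalpel: Bystander: steel scalpel 125 mm long lying on the bench; origin under its middle.
- dish: Bystander: lidded clear culture dish 90 mm in diameter, 16 mm high; origin under its centre.
- vial_a: Bystander: upright glass vial 28 mm in diameter with a white screw cap, 82 mm high in all; origin under its centre.
- vial_b: Bystander: a second vial like the first.
- saucer: Bystander: white saucer 180 mm in diameter, 18 mm high, with green stems on it; origin under its centre.
Mind the look-alikes: they are no part of the job. What is shaped like the part that bears rack_seat but orange is not meant.

How it is judged:
By the outcome, as a careful person would: the job done as asked, in the order asked, and still so for the second after the job is handed in, while the arm keeps its last pose, push and grip.
It also fails if it takes over 69 s, if anything falls off the work surface, if the arm or the gripper's body presses on something with over 40 N, if the wrist force passes 120 N, or if a joint passes its speed limit or range.

## Working session

There is one attempt and no reset: what is moved stays moved. The work goes in short steps, Python scripts to look and compute and a tool call to move; the robot and the scene stay as the last step left them, time stands still between calls to the robot, and variables do not carry over. Pictures are saved under pics/ and viewed, at most 10 in all, crops included, and the job is handed in when it is done.

Besides the shell and the picture viewer there is one more tool, called after ">>>" as name([rows], argument=value, ...), one row to a line, values as JSON. carry_out: Moves the arm, as the interface text tells. Its arguments: {"type":"object","properties":{"motion":{"type":"array","items":{"type":"array"}},"squeeze":{"type":"number"}},"required":["motion"]}

```bash
mkdir -p pics; ls; python3 - <<'E'
from rig import arm,camera,camera_params
import cv2
s=arm.sense();print(s)
for n in("scene","top"):
    cv2.imwrite(f"pics/{n}0.png",camera(n));p=camera_params(n);print(n,p)
E
```

```text
pics
{'time': 0.0, 'qpos': array([70.84544487, 35.28730218, -0.7228727 , 81.64093083,  0.46481089,
       63.21932631, -2.3154371 ]), 'qvel': array([-0.05948407, -0.02537738, -0.05834639, -0.06700278,  0.04013882,
        0.03401242, -0.09118011]), 'effort': array([-1.26462422e-03, -4.58931184e+01,  2.08825478e-01, -1.65743458e+01,
       -6.10445626e-02,  2.03155837e-02,  2.09926525e-04]), 'position': array([ 0.19668318, -0.6186516 ,  0.20040557]), 'tcp_rot': array([[ 9.52981057e-01,  3.03028792e-01, -8.09752208e-04],
       [ 3.03029871e-01, -9.52978057e-01,  2.39161210e-03],
       [-4.69487602e-05, -2.52454013e-03, -9.99996812e-01]]), 'ft_force': array([ 1.23291156,  0.22442898, -0.42107176]), 'torque': array([ 0.01458636, -0.04528215, -0.01923896]), 'gripper_force': 0.0, 'width': 1.0013403283585245}
scene {'fovy': 45.77670444673964, 'cx': 321.82665647590744, 'cy': 236.8286586362428, 'camera_from_world': array([[ 0.79690021,  0.60376794, -0.02035509, -0.46390802],
       [-0.304142  ,  0.43008728,  0.85001328,  0.02804819],
       [ 0.52196523, -0.67118492,  0.52636783, -1.70907255],
       [ 0.        ,  0.        ,  0.        ,  1.        ]])}
top {'fovy': 44.961740768966294, 'cx': 321.8140904001829, 'cy': 237.5944416269549, 'camera_from_world': array([[-0.01762128, -0.99980106, -0.00934499,  0.09468954],
       [ 0.99646809, -0.01832849,  0.08194762, -0.53215158],
       [-0.0821026 , -0.00786796,  0.99659282, -1.49101056],
       [ 0.        ,  0.        ,  0.        ,  1.        ]])}
```

View pics/scene0.png

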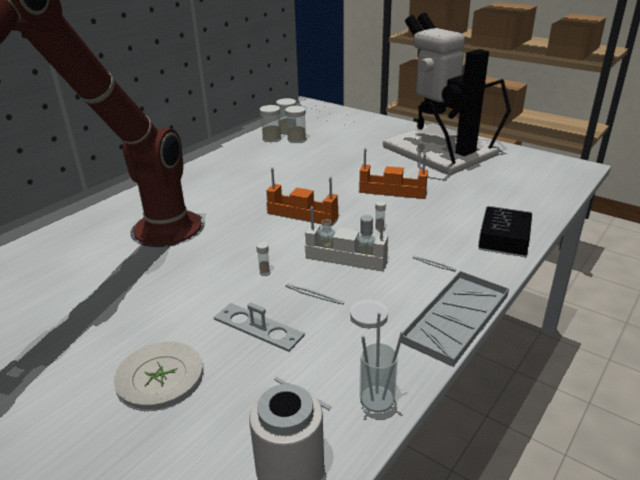

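View pics/top0.png

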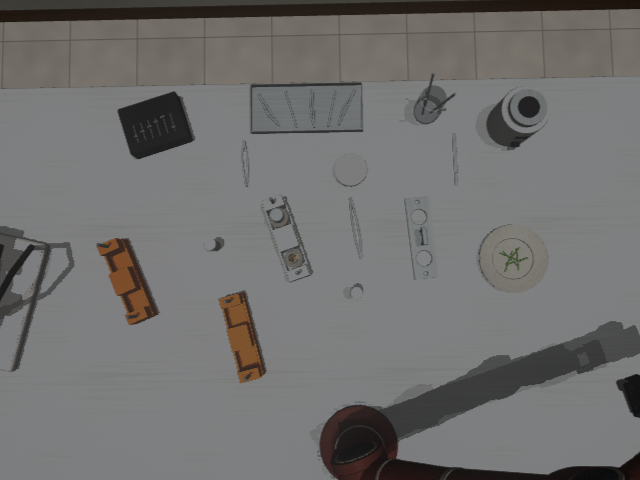

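The scene shows the white rack (346,245) with the plate at (258,325). In the top view, the rack is at (286,238) with the capped bottle at (278,214), and the plate is at (421,237).

```bash
python3 - <<'E'
import cv2
i=cv2.imread("pics/top0.png")[188:288,252:447]
cv2.imwrite("pics/c0.png",cv2.resize(i,None,fx=4,fy=4,interpolation=cv2.INTER_CUBIC))
E
cat > h.py <<'E'
import numpy as np,cv2
from rig import arm,camera,camera_params
def ray(p,u,v):
    f=240/np.tan(np.radians(p["fovy"]/2));T=p["camera_from_world"];R=T[:3,:3]
    return -R.T@T[:3,3], R.T@np.array([(u-p["cx"])/f,-(v-p["cy"])/f,-1])
def onz(p,u,v,z):
    o,d=ray(p,u,v);return o+d*(z-o[2])/d[2]
def proj(p,X):
    f=240/np.tan(np.radians(p["fovy"]/2));c=(p["camera_from_world"]@np.append(X,1))[:3]
    return p["cx"]+f*c[0]/-c[2],p["cy"]-f*c[1]/-c[2]
E
```

```text
(no output)
```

View pics/c0.png

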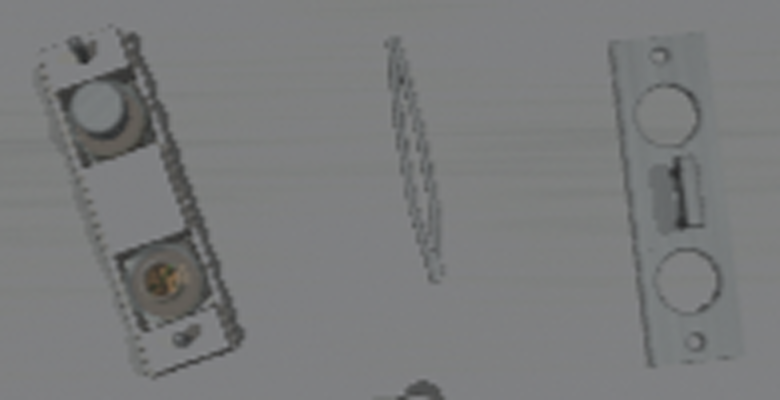

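The crop shows the plate pin holes at (659,57) and (696,342), and the neck holes at (668,115) and (687,281). On the rack, the centre block is at (136,205), the cap top at (98,108), and the open mouth at (162,281). The capped bottle is in the far pocket.

```bash
python3 - <<'E'
from h import *
p=camera_params("top")
def q(n,u,v,z):
    X=onz(p,252+(u-1.5)/4,188+(v-1.5)/4,z);print(n,X.round(4));return X
a=q("h1",659,57,.008);b=q("h2",696,342,.008);q("n1",668,115,.008);q("n2",687,281,.008);q("bar",694,192,.062)
d=a-b;print("plate",(a+b)/2,np.degrees(np.arctan2(d[1],d[0])),np.hypot(*d[:2]))
q("centre",136,205,.078);c=q("cap",98,108,.1355);o=q("open",162,281,.1055)
d=c-o;print(np.degrees(np.arctan2(d[1],d[0])),np.hypot(*d[:2]),(c+o)/2)
s=arm.sense()
P=camera_params("wrist");T=np.linalg.inv(P["camera_from_world"])
print("cam in tool",s["tcp_rot"].T@(T[:3,3]-s["position"]),s["tcp_rot"].T@T[:3,:3],P["fovy"],P["cx"],P["cy"])
E
```

```text
h1 [ 0.6251 -0.1664  0.008 ]
h2 [ 0.4367 -0.1847  0.008 ]
n1 [ 0.5864 -0.1711  0.008 ]
n2 [ 0.4767 -0.1801  0.008 ]
bar [ 0.5307 -0.1774  0.062 ]
plate [ 0.53088106 -0.17556334  0.008     ] 5.560695730849558 0.18927630923448227
centre [0.5276 0.1757 0.078 ]
cap [0.5823 0.1939 0.1355]
open [0.4782 0.1583 0.1055]
18.87184340053853 0.11001177640718138 [0.53026706 0.17611889 0.1205    ]
cam in tool [ 6.85144244e-02  4.80850518e-05 -1.82959599e-01] [[ 5.59795515e-04  9.68384160e-01  2.49463033e-01]
 [ 9.99999815e-01 -4.83171237e-04 -3.68391414e-04]
 [-2.36211048e-04  2.49463194e-01 -9.68384252e-01]] 58.12794830907617 317.1672822519813 241.78433946771776
```

>>> carry_out([
  [[0,0,12],[38,-27,0],1],
  [[0,0,12],[76,-54,0],1],
  [[0,0,12],[113,-80,0],1],
  [[0,0,12],[151,-107,0],1],
  [[0,0,12],[188,-133,0],1],
  [[0,0,12],[226,-160,0],1],
  [[0,0,12],[264,-187,0],1],
  [[0,0,12],[301,-213,0],1],
  [[0,0,12],[339,-240,0],1],
  [[0,0,12],[376,-266,0],1],
  [[0,0,12],[414,-293,0],1],
  [[0,0,12],[452,-320,0],1],
])

```text
time: 1.1
position: [0.4989, -0.2186, 0.2013]
tcp_rot: [[0.995, 0.098, -0.001], [0.098, -0.995, 0.0], [-0.001, -0.0, -1.0]]
ft_force: [-0.5, -0.5, -0.4]
width: 0.998
gripper_force: 0.0
```

>>> carry_out([
  [[0,0,0],[0,0,0],1],
  [[0,0,0],[0,0,0],1],
])

```text
time: 1.27
position: [0.4999, -0.2169, 0.201]
tcp_rot: [[0.994, 0.106, -0.0], [0.106, -0.994, 0.002], [-0.0, -0.002, -1.0]]
ft_force: [0.2, -1.1, -0.8]
width: 1.0
gripper_force: 0.0
```

```bash
python3 - <<'E'
from h import *
s=arm.sense();print(s["time"],s["position"],np.degrees(np.arctan2(s["tcp_rot"][1,0],s["tcp_rot"][0,0])),s["tcp_rot"][:,2],s["qpos"])
p=camera_params("wrist");cv2.imwrite("pics/w1.png",camera("wrist"))
for X in ([.5307,-.176,.062],[.6251,-.1664,.008],[.4367,-.1847,.008]):print(proj(p,X))
np.save("w1.npy",p,allow_pickle=True)
E
```

```text
1.2667 [ 0.49985583 -0.21685186  0.20102086] 6.06494779924357 [-3.55184566e-04  1.70928335e-03 -9.99998476e-01] [ 21.80184342  25.88496247  -0.88322619  99.1803736    0.36803144
  54.99200005 -63.13930618]
(np.float64(266.830645502993), np.float64(177.16918953656696))
(np.float64(271.643444454407), np.float64(52.03328575865228))
(np.float64(275.1033247142661), np.float64(274.50505373060105))
```

View pics/w1.png

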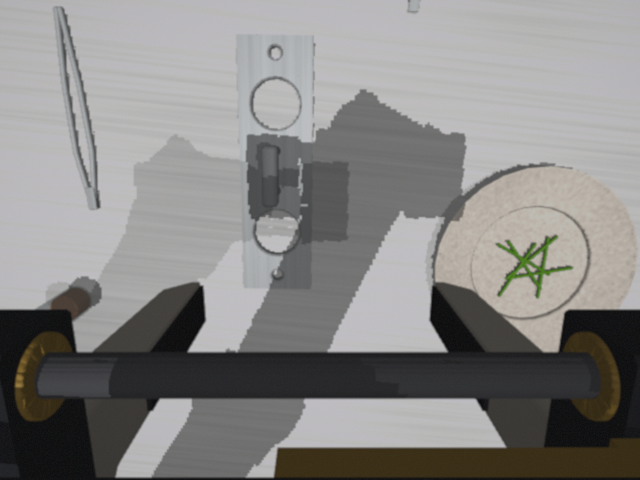

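The wrist view shows the plate pin holes at (276,52) and (278,273), and the bar at about (269,175).

```bash
python3 - <<'E'
from h import *
p=np.load("w1.npy",allow_pickle=True).item()
a=onz(p,276,52,.008);b=onz(p,278,273,.008);d=a-b
print(a,b,(a+b)/2,np.degrees(np.arctan2(d[1],d[0])),np.hypot(*d[:2]),onz(p,269,175,.062))
s=arm.sense();print(s["tcp_rot"].T@(np.array([.5305,-.178,.2])-s["position"]))
E
```

```text
[ 0.62549776 -0.16989766  0.008     ] [ 0.43843128 -0.18722045  0.008     ] [ 0.53196452 -0.17855906  0.008     ] 5.290634496789897 0.187866839479477 [ 0.53246417 -0.17747439  0.062     ]
[ 0.03631177 -0.03829797  0.00101485]
```

>>> carry_out([
  [[0,0,0.6],[18,-19,0],1],
  [[0,0,0.6],[36.5,-38.5,20],1],
  [[0,0,0.6],[36.5,-38.5,50],1],
  [[0,0,0.6],[36.5,-38.5,80],1],
  [[0,0,0.6],[36.5,-38.5,110],1],
  [[0,0,0.6],[36.5,-38.5,135],1],
  [[0,0,0.6],[36.5,-38.5,150],1],
  [[0,0,0.6],[36.5,-38.5,154],1],
  [[0,0,0.6],[36.5,-38.5,154],0.6],
  [[0,0,0.6],[36.5,-38.5,154],0.4],
  [[0,0,0.6],[36.5,-38.5,154],0.3],
  [[0,0,0.6],[36.5,-38.5,154],0.25],
], squeeze=40)

```text
time: 2.32
position: [0.5318, -0.1793, 0.049]
tcp_rot: [[0.996, 0.087, 0.003], [0.087, -0.996, -0.001], [0.003, 0.001, -1.0]]
ft_force: [-0.1, 0.3, 0.4]
width: 0.764
gripper_force: 0.0
```

>>> carry_out([
  [[0,0,0],[0,0,0],0],
  [[0,0,0],[0,0,0],0],
  [[0,0,0],[0,0,0],0],
  [[0,0,0],[0,0,0],0],
  [[0,0,0],[0,0,0],0],
])

```text
time: 2.73
position: [0.531, -0.1785, 0.0477]
tcp_rot: [[0.996, 0.088, 0.0], [0.088, -0.996, 0.0], [0.0, 0.0, -1.0]]
ft_force: [0.1, -0.6, -0.2]
width: 0.404
gripper_force: 0.0
```

>>> carry_out([
  [[0,0,0],[0,0,0],0],
  [[0,0,0],[0,0,0],0],
  [[0,0,0],[0,0,0],0],
  [[0,0,0],[0,0,0],0],
  [[0,0,0],[0,0,0],0],
  [[0,0,0],[0,0,0],0],
  [[0,0,0],[0,0,0],0],
])

```text
time: 3.32
position: [0.5309, -0.1786, 0.0476]
tcp_rot: [[0.996, 0.088, -0.0], [0.088, -0.996, 0.0], [-0.0, -0.0, -1.0]]
ft_force: [-0.4, 0.4, 0.0]
width: 0.004
gripper_force: 0.0
```

```bash
python3 - <<'E'
from h import *
a=camera("wrist");b=camera("scene")[270:370,190:340]
b=cv2.resize(b,(640,427))
cv2.imwrite("pics/w2.png",cv2.resize(np.vstack([a[:,:],b]),None,fx=.66,fy=.66))
p=camera_params("wrist");np.save("w2.npy",p,allow_pickle=True)
E
```

```text
(no output)
```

View pics/w2.png

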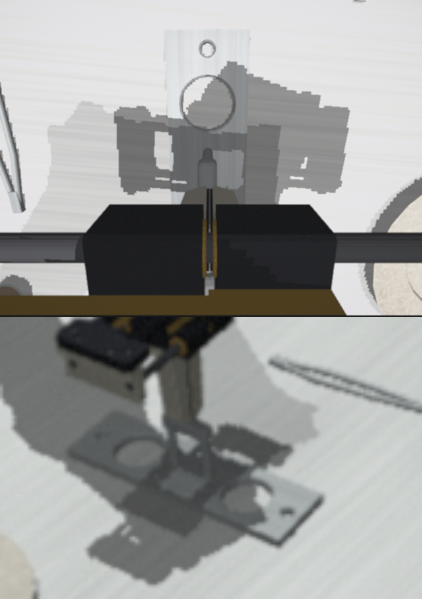

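```bash
python3 - <<'E'
from h import *
p=np.load("w2.npy",allow_pickle=True).item()
print(onz(p,314,227,.062),onz(p,314,73,.008),onz(p,314,155,.008))
for X in([.531,-.1785,.062],[.554,-.1755,.062],[.531,-.1785,.0366]):print(proj(p,X))
s=arm.sense();print(s["position"],s["width"],s["gripper_force"])
i=cv2.imread("pics/top0.png")
a=camera("wrist")[150:420,200:430];cv2.imwrite("pics/w3.png",cv2.resize(a,None,fx=2.2,fy=2.2))
E
```

```text
[ 0.56187479 -0.17472795  0.062     ] [ 0.62586131 -0.168801    0.008     ] [ 0.58708294 -0.17216989  0.008     ]
(np.float64(316.60077531784685), np.float64(299.7513561398958))
(np.float64(314.2167813166509), np.float64(246.1297774394545))
(np.float64(316.6520961567155), np.float64(279.43810023713706))
[ 0.53088793 -0.1785579   0.04757396] 0.003849188797141875 0.0
```

View pics/w3.png

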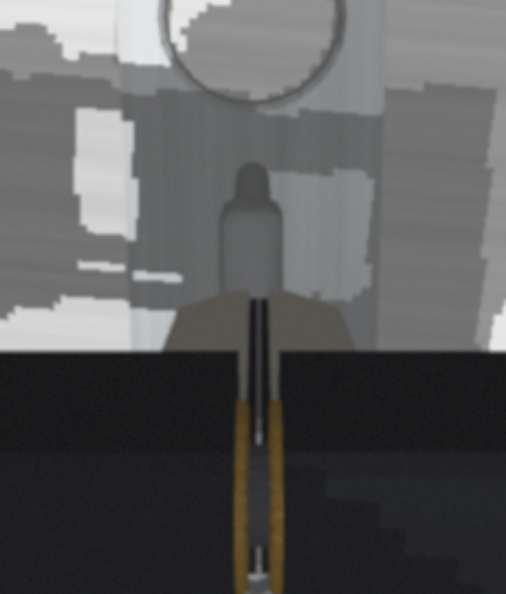

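The wrist crop shows the bar end at (252,200). The closed fingers seem to end at the bar's top instead of straddling it, so I'll check tool height in the scene view with projected marks.

```bash
python3 - <<'E'
from h import *
p=camera_params("scene");i=camera("scene");u0,v0=200,260
c=cv2.resize(i[v0:v0+100,u0:u0+120],None,fx=6,fy=6,interpolation=cv2.INTER_CUBIC)
for X,col in(([.531,-.1785,.0366],(0,0,255)),([.531,-.1785,.062],(0,255,0)),([.531,-.1785,.1206],(255,0,0)),([.554,-.1763,.062],(0,255,255)),([.508,-.1807,.062],(0,255,255)),([.6257,-.169,.008],(255,0,255))):
    u,v=proj(p,X);print(u,v);cv2.circle(c,(int((u-u0)*6+3),int((v-v0)*6+3)),4,col,1)
cv2.imwrite("pics/s3.png",c)
E
```

```text
256.1894787983677 315.5868551290744
255.27388846214257 306.81700476815155
253.0867420882664 285.8677377680105
263.52797991417646 310.1076813654508
247.15453224129834 303.5800433586091
291.49450805214497 339.3654457172495
```

View pics/s3.png

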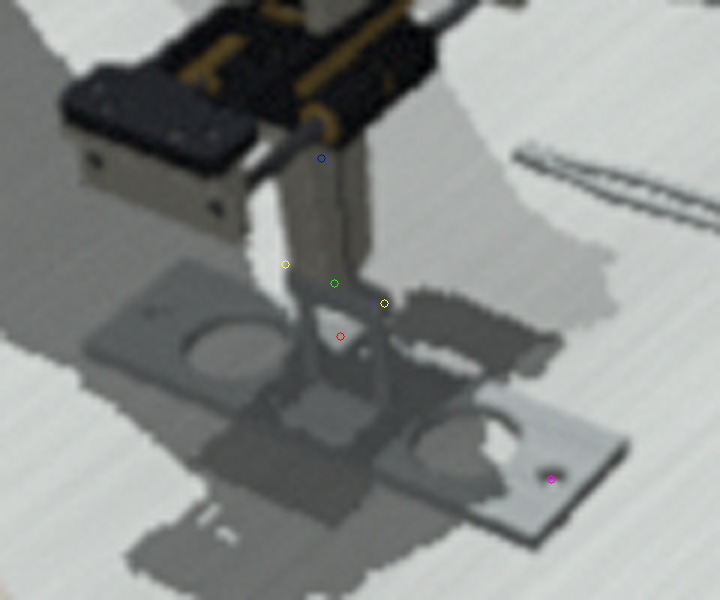

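The fingertips end at the bar's top edge, with daylight under the bar at (335,325). So the true tips are about 25 mm higher than the stated tool frame implies. I'll open part way, lower 25 mm and regrip.

>>> carry_out([
  [[0,0,0],[0,0,0],0.4],
  [[0,0,0],[0,0,0],0.4],
  [[0,0,0],[0,0,0],0.4],
  [[0,0,0],[0,0,0],0.4],
  [[0,0,0],[0,0,0],0.4],
  [[0,0,0],[0,0,6],0.4],
  [[0,0,0],[0,0,14],0.4],
  [[0,0,0],[0,0,21],0.4],
  [[0,0,0],[0,0,25],0.4],
  [[0,0,0],[0,0,25],0.4],
  [[0,0,0],[0,0,25],0],
  [[0,0,0],[0,0,25],0],
])

```text
time: 4.52
position: [0.531, -0.1786, 0.0226]
tcp_rot: [[0.996, 0.088, 0.0], [0.088, -0.996, 0.0], [0.0, -0.0, -1.0]]
ft_force: [-1.3, 1.3, 0.5]
width: 0.305
gripper_force: 0.0
```

>>> carry_out([
  [[0,0,0],[0,0,0],0],
  [[0,0,0],[0,0,0],0],
  [[0,0,0],[0,0,0],0],
  [[0,0,0],[0,0,0],0],
])

```text
time: 4.85
position: [0.531, -0.1777, 0.0228]
tcp_rot: [[0.996, 0.089, 0.0], [0.089, -0.996, 0.001], [0.0, -0.001, -1.0]]
ft_force: [0.2, 1.7, 1.9]
width: 0.126
gripper_force: 40.0
```

>>> carry_out([
  [[0,0,0],[0,0,-5],0],
  [[0,0,0],[0,0,-15],0],
  [[0,0,0],[0,0,-30],0],
  [[0,0,0],[0,0,-50],0],
  [[0,0,0],[0,0,-70],0],
  [[0,0,0],[0,0,-90],0],
  [[0,0,0],[0,0,-110],0],
  [[0,0,0],[0,0,-130],0],
  [[0,0,0],[0,0,-148],0],
  [[0,0,0],[0,0,-162],0],
  [[0,0,0],[0,0,-170],0],
  [[0,0,0],[0,0,-172],0],
], squeeze=55)

```text
time: 5.85
position: [0.5309, -0.1791, 0.1958]
tcp_rot: [[0.996, 0.087, 0.002], [0.087, -0.996, -0.001], [0.001, 0.001, -1.0]]
ft_force: [-0.1, 0.5, -7.5]
width: 0.122
gripper_force: 55.0
```

>>> carry_out([
  [[0,0,0],[0,-5,0],0],
  [[0,0,0],[1,-16,0],0],
  [[0,0,-1],[3,-34,0],0],
  [[0,0,-2],[5,-56,0],0],
  [[0,0,-4],[7,-80,0],0],
  [[0,0,-5],[9,-106,0],0],
  [[0,0,-6],[11,-132,0],0],
  [[0,0,-7],[13,-158,0],0],
  [[0,0,-8],[15,-184,0],0],
  [[0,0,-9],[17,-210,0],0],
  [[0,0,-10],[19,-236,0],0],
  [[0,0,-11],[21,-260,0],0],
])

```text
time: 6.85
position: [0.527, 0.0854, 0.1932]
tcp_rot: [[0.96, 0.279, -0.004], [0.279, -0.96, 0.001], [-0.003, -0.002, -1.0]]
ft_force: [0.3, 0.4, -7.3]
width: 0.12
gripper_force: 55.0
```

>>> carry_out([
  [[0,0,-0.5],[5,-20,0],0],
  [[0,0,-1],[8,-35,0],0],
  [[0,0,-1.5],[12,-48,0],0],
  [[0,0,-2],[15,-58,0],0],
  [[0,0,-2],[16,-64,0],0],
  [[0,0,-2],[16,-65,0],0],
  [[0,0,-2],[16,-65,0],0],
])

```text
time: 7.43
position: [0.5261, 0.1486, 0.1943]
tcp_rot: [[0.951, 0.309, -0.001], [0.309, -0.951, -0.001], [-0.001, 0.001, -1.0]]
ft_force: [-0.2, -0.4, -6.8]
width: 0.124
gripper_force: 55.0
```

```bash
python3 - <<'E'
from h import *
s=arm.sense();p=camera_params("wrist");i=camera("wrist");print(s["position"],s["tcp_rot"],s["qpos"],s["width"])
np.save("w4.npy",p,allow_pickle=True);cv2.imwrite("pics/w4.png",i);cv2.imwrite("pics/s4.png",camera("scene"));cv2.imwrite("pics/t4.png",camera("top"))
E
```

```text
[0.5261309  0.14864208 0.19429757] [[ 9.50958451e-01  3.09317645e-01 -7.86535492e-04]
 [ 3.09316959e-01 -9.50958589e-01 -8.83571089e-04]
 [-1.02126681e-03  5.96950628e-04 -9.99999300e-01]] [-13.64804272  26.59345957  -6.61387616  99.29868851   3.676892
  54.3761066  -93.69604406] 0.12427460088055198
```

View pics/w4.png

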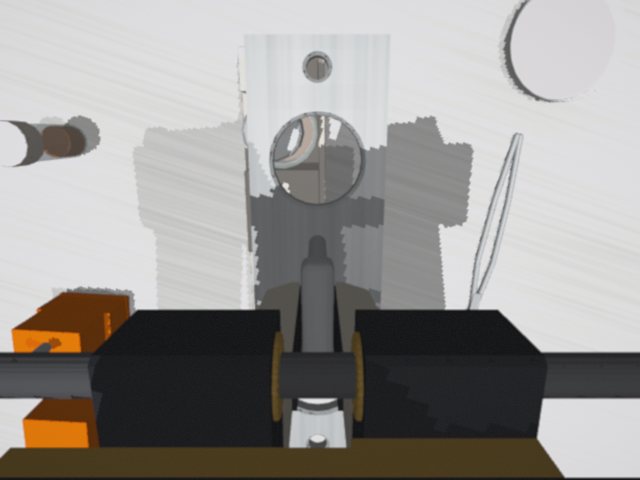

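The wrist view shows the plate held straight, with pin holes at (317,66) and (317,441), and the rack mostly hidden below it. I'll step aside to see both rack pins next to the plate.

>>> carry_out([
  [[0,0,0],[3,15,0],0],
  [[0,0,0],[6,40,0],0],
  [[0,0,0],[9,65,0],0],
  [[0,0,0],[11,90,0],0],
  [[0,0,0],[11,104,0],0],
  [[0,0,0],[11,110,0],0],
  [[0,0,0],[11,110,0],0],
  [[0,0,0],[11,110,0],0],
])

```text
time: 8.25
position: [0.5701, 0.0496, 0.1945]
tcp_rot: [[0.951, 0.31, -0.001], [0.31, -0.951, 0.002], [-0.0, -0.002, -1.0]]
ft_force: [0.5, 0.3, -7.9]
width: 0.127
gripper_force: 55.0
```

```bash
python3 - <<'E'
from h import *
s=arm.sense();p=camera_params("wrist");i=camera("wrist");print(s["position"])
np.save("w5.npy",[p,s],allow_pickle=True);cv2.imwrite("pics/w5.png",i)
for x in(-.095,.095):
  for z in(.078,.146):
    t=np.radians(18.7);print(x,z,proj(p,[.529+x*np.cos(t),.176+x*np.sin(t),z]))
l=i[:,0:160];out=np.hstack([cv2.resize(l[0:240],None,fx=2.4,fy=2.4),cv2.resize(l[240:480],None,fx=2.4,fy=2.4)])
cv2.imwrite("pics/w5c.png",out);print(out.shape)
E
```

```text
[0.57014954 0.04960311 0.19448208]
-0.095 0.078 (np.float64(145.14693774601162), np.float64(350.48483325633083))
-0.095 0.146 (np.float64(102.19905060238199), np.float64(405.14759662282927))
0.095 0.078 (np.float64(113.38075947447737), np.float64(88.51064841134823))
0.095 0.146 (np.float64(51.459827477443525), np.float64(75.86109587770378))
(576, 768, 3)
```

View pics/w5c.png

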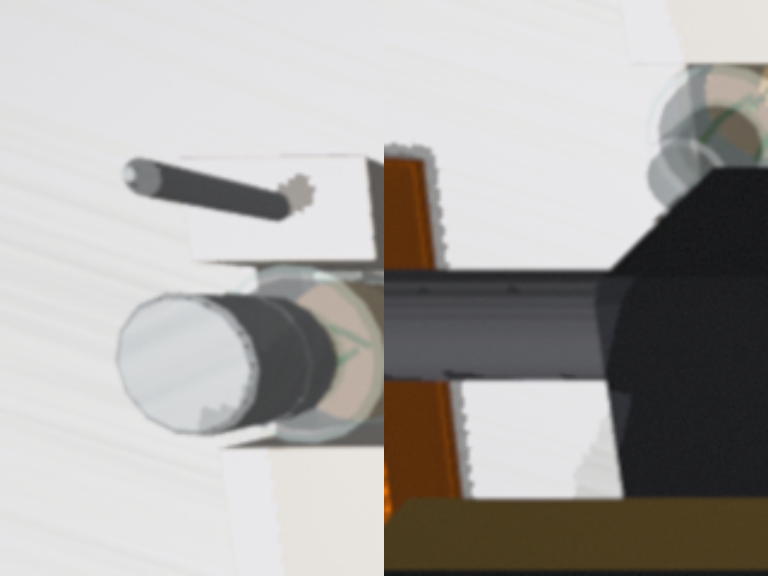

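The close view shows the far pin tip at pixel (54,72.5) and its base at (116,84.5). The cap top is centred at (77.3,151) and the open mouth at (126,313).

```bash
python3 - <<'E'
from h import *
p,s=np.load("w5.npy",allow_pickle=True)
P={}
for n,u,v,z in(("tip",54.2,72.5,.146),("base",116,84.6,.078),("cap",77.3,151.2,.1355),("mouth",126,313,.1055),("cbL1",93.8,188.3,.078),("cbL2",103.3,266.7,.078),("ebL1",75,65.4,.078),("ebL2",81,109,.078)):
    P[n]=onz(p,u,v,z)[:2];print(n,P[n].round(4))
ang=lambda d:np.degrees(np.arctan2(d[1],d[0]))
print(ang(P["tip"]-P["mouth"]),ang(P["cap"]-P["mouth"]),ang(P["cbL1"]-P["cbL2"]),ang(P["ebL1"]-P["cbL2"]),np.linalg.norm(P["cap"]-P["mouth"]),np.linalg.norm(P["tip"]-P["mouth"]))
# plate holes at present from same camera + w4
p4=np.load("w4.npy",allow_pickle=True).item()
z=.1943-.0228+.008
a=onz(p4,317,65.5,z);b=onz(p4,317,441,z);n=onz(p4,317.5,158,z)
print("plate in w4",a,b,n,(a+b)/2,ang((a-b)[:2]),np.linalg.norm(a-b),"tcp",[.5261,.1486])
# top camera: near & far pins from first picture
E
python3 - <<'E'
import sys;sys.path.insert(0,'.')
import cv2,numpy as np
i=cv2.imread("pics/w4.png")
g=cv2.cvtColor(i,cv2.COLOR_BGR2GRAY)
print(g[430:455:2,295:340:2])
E
```

```text
tip [0.621  0.2054]
base [0.6219 0.2053]
cap [0.5838 0.1927]
mouth [0.4806 0.1571]
cbL1 [0.55   0.2064]
cbL2 [0.4956 0.1891]
ebL1 [0.6252 0.233 ]
ebL2 [0.5996 0.2244]
18.987385798068303 19.038295271510734 17.64376190903104 18.705848145594743 0.10916681752301573 0.14845045803712253
plate in w4 [0.6168934  0.17816125 0.1795    ] [0.43778972 0.11980576 0.1795    ] [0.57996592 0.16589277 0.1795    ] [0.52734156 0.14898351 0.1795    ] 18.046627187956705 0.18837061994624968 tcp [0.5261, 0.1486]
[[198 198 195 191 191 194 196 195 196 195 195 198 199 195 195 196 196 192
  190 193 197 200 197]
 [196 198 194 191 190 194 195 194 196 195 195 198 197 195 195 197 195 192
  190 194 197 198 198]
 [196 198 195 191 191 194 197 194 195 190 191 198 191 185 188 197 195 192
  190 194 199 200 197]
 [197 198 194 191 191 193 196 185 183 215 221 222 221 216 192 185 194 192
  190 193 199 198 197]
 [196 197 195 190 190 195 189 165 211 222 221 222 222 223 220 167 182 191
  190 194 197 198 197]
 [195 197 195 190 191 193 168 108 140 202 220 221 219 215 164  96 155 183
  191 193 197 199 196]
 [196 197 194 190 190 185 155  88  71  93 134 154 131 106  73  76 142 175
  191 193 198 199 197]
 [196 198 196 190 190 180 141  94  71  71  70  70  69  68  69  81 149 168
  189 193 197 199 197]
 [189 190 187 183 184 174 126 121  74  71  69  71  71  69  69 111 150 165
  182 185 189 190 190]
 [ 87  89  87  86  87  83  72  76  62  61  62  61  61  62  63  73  78  81
   85  87  89  89  87]
 [ 58  58  60  60  58  58  60  60  60  59  60  59  61  60  58  59  60  59
   59  60  57  59  58]
 [ 60  61  60  59  59  58  60  58  59  60  59  59  59  59  59  58  60  59
   58  59  59  58  59]
 [ 61  59  59  61  60  58  61  59  59  57  61  59  60  60  58  60  61  58
   61  59  59  61  59]]
```

>>> carry_out([
  [[0,0,0],[0,-12,0],0],
  [[0,0,0],[0,-32,0],0],
  [[0,0,0],[0,-55,0],0],
  [[0,0,-0.5],[1,-80,0],0],
  [[0,0,-0.8],[2,-105,0],0],
  [[0,0,-0.8],[2,-121,0],0],
  [[0,0,-0.8],[2,-129,5],0],
  [[0,0,-0.8],[2,-131,12],0],
  [[0,0,-0.8],[2,-131,18],0],
  [[0,0,-0.8],[2,-131,21],0],
  [[0,0,-0.8],[2,-131,21],0],
  [[0,0,-0.8],[2,-131,21],0],
])

```text
time: 9.3
position: [0.5326, 0.1713, 0.1731]
tcp_rot: [[0.947, 0.32, -0.001], [0.32, -0.947, -0.001], [-0.001, 0.001, -1.0]]
ft_force: [-0.1, -0.7, -6.6]
width: 0.122
gripper_force: 55.0
```

```bash
python3 - <<'E'
from h import *
s=arm.sense();p=camera_params("wrist");i=camera("wrist")
print(s["position"],np.degrees(np.arctan2(s["tcp_rot"][1,0],s["tcp_rot"][0,0])),s["ft_force"],s["torque"])
R=s["tcp_rot"]; z=s["position"][2]-.0228+.008
for o in(.0955,-.0945):
    X=s["position"]+R@np.array([o,0,0]);X[2]=z;print("hole",proj(p,X))
print("tip est",proj(p,[.6214,.2054,.146]))
g=cv2.cvtColor(i,cv2.COLOR_BGR2GRAY);print(g[48:86:2,298:338:2]);print(g[432:452:2,300:336:2])
cv2.imwrite("pics/w6.png",i)
E
```

```text
[0.53260517 0.17133835 0.17308966] 18.67726583301725 [-0.05272242 -0.70968691 -6.56994435] [ 0.01820467 -0.027958    0.00492125]
hole (np.float64(316.96864117759975), np.float64(65.31406336304732))
hole (np.float64(316.80680848534), np.float64(443.460400931315))
tip est (np.float64(308.5340388256425), np.float64(70.33748643133737))
[[218 218 215 216 216 216 215 213 211 213 214 210 212 213 213 212 210 207
  206 208]
 [221 221 218 218 218 218 218 213 206 196 203 205 214 216 215 214 211 209
  210 211]
 [221 221 219 218 219 218 192 159 131 132 157 158 172 196 215 215 212 211
  209 212]
 [221 220 219 219 213 168 128 147 144 139 150 151 157 157 185 212 213 211
  210 212]
 [222 221 219 216 173 133 115 116  91  89  90  95 129 155 160 188 213 212
  210 211]
 [222 221 220 195 158 142  92 130 191 205 203 186 121 111 154 165 198 211
  211 212]
 [222 222 216 169 151 111 171 221 223 224 224 224 218 150 120 156 174 211
  211 213]
 [222 222 198 153 133 158 217 219 207 216 219 220 208 201 129 148 162 202
  211 213]
 [222 222 192 154 110  96 111 122 124 126 127 128 125 127 114 128 159 194
  212 213]
 
[... 900 characters left out ...]
194 196 193 190 189 195]
 [189 188 190 193 194 193 190 180 188 198 190 187 193 196 192 189 191 195]
 [191 188 190 194 193 174 195 218 222 222 220 207 187 189 193 189 190 195]
 [191 189 191 193 172 182 223 223 223 223 223 224 198 159 189 190 189 195]
 [191 188 191 181 138 106 178 219 222 223 220 202 116 122 171 188 189 195]
 [191 188 189 167 131  67  77 117 139 146 119  88  66 107 160 188 190 195]
 [191 187 189 162 135  75  71  71  70  70  69  67  71 116 159 185 189 194]
 [184 182 182 155 139  94  68  70  69  69  69  68  81 140 156 179 183 187]
 [ 87  86  85  77  75  69  62  61  62  60  61  61  65  78  78  87  86  89]
 [ 59  60  59  58  57  60  60  61  60  58  60  59  59  60  59  59  57  57]]
```

>>> carry_out([
  [[0,0,-0.2],[0,-2,0],0],
  [[0,0,-0.2],[0,-3.5,0],0],
  [[0,0,-0.2],[0,-3.5,0],0],
  [[0,0,-0.2],[0,-3.5,2],0],
  [[0,0,-0.2],[0,-3.5,4],0],
  [[0,0,-0.2],[0,-3.5,5],0],
  [[0,0,-0.2],[0,-3.5,5.5],0],
  [[0,0,-0.2],[0,-3.5,5.5],0],
])

```text
time: 10.02
position: [0.531, 0.1764, 0.1678]
tcp_rot: [[0.945, 0.326, -0.001], [0.326, -0.945, -0.0], [-0.001, -0.0, -1.0]]
ft_force: [-0.3, -0.4, -7.1]
width: 0.121
gripper_force: 55.0
```

```bash
python3 - <<'E'
from h import *
s=arm.sense();p=camera_params("wrist");i=camera("wrist")
print(s["position"],np.degrees(np.arctan2(s["tcp_rot"][1,0],s["tcp_rot"][0,0])),s["ft_force"],s["torque"])
print("tip est",proj(p,[.6214,.2054,.146]))
cv2.imwrite("pics/w7.png",i)
a=cv2.resize(i[40:95,280:355],(390,286),interpolation=cv2.INTER_CUBIC);b=cv2.resize(i[405:460,280:355],(390,286),interpolation=cv2.INTER_CUBIC)
sc=camera("scene")[200:275,290:400];cv2.imwrite("pics/m7.png",np.vstack([np.hstack([a,b]),cv2.resize(sc,(440,300),interpolation=cv2.INTER_CUBIC)if 0 else np.hstack([cv2.resize(sc,(440,300),interpolation=cv2.INTER_CUBIC),np.zeros((300,340,3),np.uint8)])]))
E
```

```text
[0.53097644 0.17636231 0.16781996] 19.033415073859732 [-0.28716251 -0.36439092 -7.10580075] [-0.02372877  0.03289238 -0.01790939]
tip est (np.float64(321.57419437529313), np.float64(68.97505762841743))
```

View pics/m7.png

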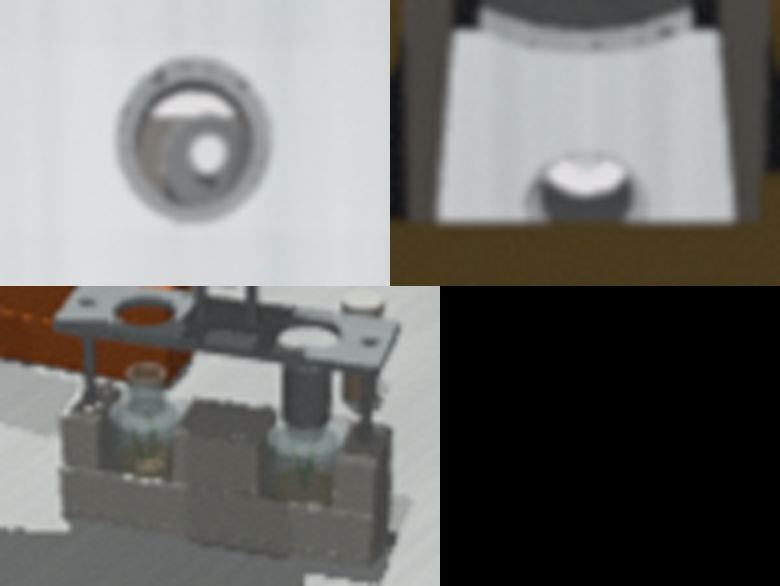

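The far hole shows the pin tip inside it at (208,155), against a hole centre of (194,140). That puts the plate about 1.5 mm too far in −y and 0.8 mm too far in +x (tool axes). I'll correct and go down watching force.

>>> carry_out([
  [[0,0,0.1],[-0.7,1.4,0],0],
  [[0,0,0.1],[-0.7,1.4,0],0],
  [[0,0,0.1],[-0.7,1.4,1],0],
  [[0,0,0.1],[-0.7,1.4,2.5],0],
  [[0,0,0.1],[-0.7,1.4,4],0],
  [[0,0,0.1],[-0.7,1.4,5],0],
  [[0,0,0.1],[-0.7,1.4,5],0],
], squeeze=35)

```text
time: 10.7
position: [0.5308, 0.1751, 0.1628]
tcp_rot: [[0.946, 0.325, -0.0], [0.325, -0.946, 0.0], [-0.0, -0.0, -1.0]]
ft_force: [0.1, -0.2, -7.3]
width: 0.126
gripper_force: 35.0
```

```bash
python3 - <<'E'
from h import *
for k in range(3):
    i=camera("wrist");s=arm.sense()
    print(s["position"],s["tcp_rot"].round(3)[:2,0],s["ft_force"].round(2),s["torque"].round(3))
E
```

```text
[0.53080154 0.17504591 0.16290024] [0.946 0.325] [ 0.11  0.23 -7.36] [ 0.053 -0.065 -0.069]
[0.53085587 0.17506527 0.16299869] [0.946 0.325] [ 1.37  0.32 -7.09] [ 0.087  0.019 -0.032]
[0.53086657 0.17504535 0.16304137] [0.946 0.325] [ 0.18 -0.8  -7.7 ] [ 0.082 -0.043 -0.016]
```

No contact. I'll keep going down in stages.

>>> carry_out([
  [[0,0,0],[0,0,1.5],0],
  [[0,0,0],[0,0,3],0],
  [[0,0,0],[0,0,4.5],0],
  [[0,0,0],[0,0,6],0],
  [[0,0,0],[0,0,7],0],
  [[0,0,0],[0,0,7],0],
])

```text
time: 11.35
position: [0.5308, 0.175, 0.1558]
tcp_rot: [[0.946, 0.325, -0.0], [0.325, -0.946, 0.0], [-0.0, -0.0, -1.0]]
ft_force: [-0.7, -0.6, -7.9]
width: 0.124
gripper_force: 35.0
```

>>> carry_out([
  [[0,0,0],[0,0,2],0],
  [[0,0,0],[0,0,4],0],
  [[0,0,0],[0,0,7],0],
  [[0,0,0],[0,0,10],0],
  [[0,0,0],[0,0,13],0],
  [[0,0,0],[0,0,16],0],
  [[0,0,0],[0,0,18],0],
  [[0,0,0],[0,0,20],0],
  [[0,0,0],[0,0,20],0],
])

```text
time: 12.1
position: [0.5307, 0.1749, 0.1356]
tcp_rot: [[0.946, 0.325, -0.001], [0.325, -0.946, -0.0], [-0.001, -0.0, -1.0]]
ft_force: [0.0, 0.3, -7.3]
width: 0.123
gripper_force: 35.0
```

>>> carry_out([
  [[0,0,0],[0,0,3],0],
  [[0,0,0],[0,0,6],0],
  [[0,0,0],[0,0,9],0],
  [[0,0,0],[0,0,12],0],
  [[0,0,0],[0,0,15],0],
  [[0,0,0],[0,0,18],0],
  [[0,0,0],[0,0,21],0],
  [[0,0,0],[0,0,23],0],
  [[0,0,0],[0,0,24],0],
  [[0,0,0],[0,0,24],0],
])

```text
time: 12.93
position: [0.5307, 0.1749, 0.1118]
tcp_rot: [[0.946, 0.325, -0.001], [0.325, -0.946, -0.0], [-0.001, -0.0, -1.0]]
ft_force: [-0.4, 0.6, -6.3]
width: 0.125
gripper_force: 35.0
```

Underside is now about 89 mm up, with 11 mm to go.

>>> carry_out([
  [[0,0,0],[0,0,2],0],
  [[0,0,0],[0,0,4],0],
  [[0,0,0],[0,0,6],0],
  [[0,0,0],[0,0,8],0],
  [[0,0,0],[0,0,9],0],
  [[0,0,0],[0,0,10],0],
  [[0,0,0],[0,0,10],0],
  [[0,0,0],[0,0,10],0],
])

```text
time: 13.6
position: [0.5308, 0.1749, 0.102]
tcp_rot: [[0.946, 0.324, -0.0], [0.324, -0.946, -0.0], [-0.0, -0.0, -1.0]]
ft_force: [-0.6, 1.0, -8.2]
width: 0.128
gripper_force: 35.0
```

>>> carry_out([
  [[0,0,0],[0,0,0.6],0],
  [[0,0,0],[0,0,1.2],0],
  [[0,0,0],[0,0,1.6],0],
  [[0,0,0],[0,0,1.6],0],
])

```text
time: 13.93
position: [0.531, 0.175, 0.1009]
tcp_rot: [[0.946, 0.325, 0.0], [0.325, -0.946, 0.0], [0.0, -0.0, -1.0]]
ft_force: [-1.6, -0.5, -4.3]
width: 0.122
gripper_force: 35.0
```

>>> carry_out([
  [[0,0,0],[0,0,0.5],0],
  [[0,0,0],[0,0,0.8],0],
  [[0,0,0],[0,0,0.8],0],
])

```text
time: 14.18
position: [0.531, 0.175, 0.1008]
tcp_rot: [[0.946, 0.325, 0.001], [0.325, -0.946, 0.0], [0.001, 0.0, -1.0]]
ft_force: [-3.1, -0.7, 4.3]
width: 0.123
gripper_force: 35.0
```

>>> carry_out([
  [[0,0,0],[0,0,0],0.25],
  [[0,0,0],[0,0,0],0.45],
  [[0,0,0],[0,0,0],0.45],
  [[0,0,0],[0,0,0],0.45],
  [[0,0,0],[0,0,0],0.45],
  [[0,0,0],[0,0,0],0.45],
])

```text
time: 14.68
position: [0.5311, 0.1749, 0.0996]
tcp_rot: [[0.946, 0.324, 0.0], [0.324, -0.946, 0.0], [0.0, 0.0, -1.0]]
ft_force: [-0.5, -0.2, 0.2]
width: 0.441
gripper_force: 0.0
```

>>> carry_out([
  [[0,0,0],[0,0,-4],0.45],
  [[0,0,0],[0,0,-14],0.45],
  [[0,0,0],[0,0,-30],0.45],
  [[0,0,0],[0,0,-45],0.7],
  [[0,0,0],[0,0,-55],0.7],
  [[0,0,0],[5,0,-58],0.7],
  [[0,0,0],[20,0,-58],0.7],
  [[0,0,0],[40,0,-58],0.7],
  [[0,0,0],[53,0,-58],0.7],
  [[0,0,0],[55.5,0,-58],0.7],
  [[0,0,0],[55.5,0,-58],0.7],
  [[0,0,0],[55.5,0,-58],0.7],
])

```text
time: 15.68
position: [0.5826, 0.1926, 0.1572]
tcp_rot: [[0.946, 0.325, -0.002], [0.325, -0.946, -0.001], [-0.002, -0.0, -1.0]]
ft_force: [-0.4, -0.7, 0.4]
width: 0.698
gripper_force: 0.0
```

```bash
python3 - <<'E'
from h import *
s=arm.sense();p=camera_params("wrist");i=camera("wrist")
print(s["position"],s["tcp_rot"].round(3),s["width"]);cv2.imwrite("pics/w8.png",i)
R=s["tcp_rot"]
print("cap top",proj(p,[.5836,.1928,.1355]),"edge+x",proj(p,[.5836+.0165*.946,.1928+.0165*.325,.1355]))
for x in(.095,):print("pin",proj(p,[.5315+x*.946,.175+x*.325,.146]))
g=cv2.cvtColor(i,cv2.COLOR_BGR2GRAY)
print(g[200:330:6,250:390:6])
t=camera("top");cv2.imwrite("pics/t8.png",t)
E
```

```text
[0.58255708 0.19264247 0.15719867] [[ 0.946  0.325 -0.002]
 [ 0.325 -0.946 -0.001]
 [-0.002 -0.    -1.   ]] 0.6983935042680138
cap top (np.float64(317.294371020804), np.float64(270.36465093134325)) edge+x (np.float64(317.3050347238426), np.float64(238.20977912890746))
pin (np.float64(317.12687657521457), np.float64(193.41479655779233))
[[ 92  94  96  82  83  82  81  83 110  98  85  68  83  80  83  84  82  81
   83  85 116 123 122 122]
 [ 91  90  90  82  85  83  83  82 110 115 113  82  84  80  83  84  82  82
   82  85 113 117 120 124]
 [ 90  91  90  83  83  83  82  84 112 109 100 111  96  73  85  85  82  82
   83  85 118 121 119 118]
 [ 92  93  94  82  84  83  82  84 117 149 148 148 148 149 147  78  82  80
   82  85 119 124 123 122]
 [ 94  94  95  82  83  85  81 133 149  80  65  67  62  77 149 148  77  81
   84  85 122 118 121 122]
 [ 93  93  92  80  83  83  81 149  67  65  64  65  64  66  64 148 138  81
   84  85 119 120 122 123]
 [ 93  93  93  82  84  84 120  87  65  63  63  65  63  64  63  78 128  77
   84  85 123 120 121 122]
 [173 177 172  82  84  85 123  61  66  79  80 104 102  
[... 760 characters left out ...]
98 176 180 187 186 182 148  84  85  84  85  84  82  84 103 109 108
  111 110 122 121 119 119]
 [204 203 191 180 187 185 182 164 157  80  91  84  85  77 104 125 109 108
  111 109 120 118 119 122]
 [202 203 187 179 187 184 182 174 162 159 150  64  71 105 108 130 108 107
  109 110 122 122 122 120]
 [204 203 177 177 187 185 181 182 161 159 139  64  66 104 109 186 108 109
  110 110 121 120 121 122]
 [203 204 179 178 186 183 181 164 161 158 137  64  65 104 107 183 180 108
  109 109 122 122 124 121]
 [199 204 184 177 185 181 180 174 161 156 130  63  60 104 111 184 180 113
  109 108 123 124 122 121]
 [201 202 178 175 184 181 180 181 159 156  73  65  62 102 112 183 179 181
  109 110 121 124 123 124]]
```

The image code places the cap top at about (317,271), where predicted. Descending to grip.

>>> carry_out([
  [[0,0,0],[0,0,6],0.7],
  [[0,0,0],[0,0,16],0.7],
  [[0,0,0],[1,0,28],0.7],
  [[0,0,0],[1,0,40],0.7],
  [[0,0,0],[1,0,52],0.7],
  [[0,0,0],[1,0,60],0.7],
  [[0,0,0],[1,0,66],0.7],
  [[0,0,0],[1,0,70],0.7],
  [[0,0,0],[1,0,72],0.7],
  [[0,0,0],[1,0,72],0.7],
])

```text
time: 16.62
position: [0.5842, 0.1932, 0.0853]
tcp_rot: [[0.946, 0.325, -0.0], [0.325, -0.946, -0.0], [-0.0, -0.0, -1.0]]
ft_force: [0.9, 1.1, -0.6]
width: 0.704
gripper_force: 0.0
```

>>> carry_out([
  [[0,0,0],[0,0,0],0.45],
  [[0,0,0],[0,0,0],0.4],
  [[0,0,0],[0,0,0],0.35],
  [[0,0,0],[0,0,0],0.3],
  [[0,0,0],[0,0,0],0.3],
  [[0,0,0],[0,0,0],0.3],
  [[0,0,0],[0,0,0],0.3],
  [[0,0,0],[0,0,0],0.3],
], squeeze=20)

```text
time: 17.28
position: [0.5844, 0.1936, 0.0859]
tcp_rot: [[0.946, 0.325, 0.0], [0.325, -0.946, 0.001], [0.001, -0.0, -1.0]]
ft_force: [0.4, 0.8, 0.2]
width: 0.35
gripper_force: 20.0
```

>>> carry_out([
  [[3,0,0],[0,-0.4,0],0.2],
  [[6,0,0],[0,-0.9,0],0.2],
  [[3,0,0],[0,-0.4,-0.2],0.2],
  [[0,0,0],[0,0,-0.4],0.2],
  [[-3,0,0],[0,0.4,-0.6],0.2],
  [[-6,0,0],[0,0.9,-0.6],0.2],
  [[-3,0,0],[0,0.4,-0.9],0.2],
  [[0,0,0],[0,0,-1.1],0.2],
  [[3,0,0],[0,-0.4,-1.3],0.2],
  [[6,0,0],[0,-0.9,-1.3],0.2],
  [[3,0,0],[0,-0.4,-1.6],0.2],
], squeeze=40)

```text
time: 18.2
position: [0.5865, 0.1874, 0.0873]
tcp_rot: [[0.95, 0.311, -0.017], [0.311, -0.949, 0.051], [-0.0, -0.054, -0.999]]
ft_force: [-0.6, 0.4, -1.9]
width: 0.35
gripper_force: 40.0
```

>>> carry_out([
  [[-3,0,0],[0,0.4,0],0.2],
  [[-3,0,0],[0,0.4,0],0.2],
  [[-3,0,0],[0,0.4,0],0.2],
])

```text
time: 18.45
position: [0.5835, 0.1937, 0.0867]
tcp_rot: [[0.945, 0.326, -0.002], [0.326, -0.945, 0.0], [-0.002, -0.001, -1.0]]
ft_force: [-0.2, 0.7, -2.5]
width: 0.351
gripper_force: 40.0
```

>>> carry_out([
  [[2,0,0],[0,-0.3,0],0.2],
  [[4,0,0],[0,-0.6,-0.2],0.2],
  [[6,0,0],[0,-0.9,-0.4],0.2],
  [[6,0,0],[0,-0.9,-0.4],0.2],
  [[6,0,0],[0,-0.9,-0.4],0.2],
])

```text
time: 18.87
position: [0.5842, 0.1927, 0.0872]
tcp_rot: [[0.946, 0.321, -0.034], [0.323, -0.941, 0.098], [-0.001, -0.104, -0.995]]
ft_force: [-0.3, 0.2, -3.3]
width: 0.351
gripper_force: 40.0
```

>>> carry_out([
  [[-2,0,0],[0,0.3,-0.2],0.2],
  [[-4,0,0],[0,0.6,-0.4],0.2],
  [[-6,0,0],[0,0.9,-0.6],0.2],
  [[-8,0,0],[0,1.2,-0.8],0.2],
  [[-10,0,0],[0,1.5,-1.0],0.2],
  [[-12,0,0],[0,1.8,-1.2],0.2],
  [[-12,0,0],[0,1.8,-1.2],0.2],
  [[-10,0,0],[0,1.5,-1.4],0.2],
  [[-8,0,0],[0,1.2,-1.6],0.2],
  [[-6,0,0],[0,0.9,-1.8],0.2],
])

```text
time: 19.7
position: [0.5834, 0.1938, 0.0886]
tcp_rot: [[0.946, 0.325, -0.002], [0.325, -0.946, 0.002], [-0.001, -0.003, -1.0]]
ft_force: [0.2, 0.5, -6.8]
width: 0.351
gripper_force: 40.0
```

>>> carry_out([
  [[2,0,0],[0,-0.3,-0.2],0.2],
  [[4,0,0],[0,-0.6,-0.4],0.2],
  [[6,0,0],[0,-0.9,-0.6],0.2],
  [[6,0,0],[0,-0.9,-0.6],0.2],
  [[4,0,0],[0,-0.6,-0.9],0.2],
  [[2,0,0],[0,-0.3,-1.2],0.2],
  [[0,0,0],[0,0,-1.5],0.2],
  [[-2,0,0],[0,0.3,-1.8],0.2],
  [[-4,0,0],[0,0.6,-2.1],0.2],
  [[-6,0,0],[0,0.9,-2.1],0.2],
  [[-6,0,0],[0,0.9,-2.1],0.2],
])

```text
time: 20.62
position: [0.5836, 0.1938, 0.0911]
tcp_rot: [[0.945, 0.327, 0.034], [0.328, -0.939, -0.101], [-0.001, 0.106, -0.994]]
ft_force: [-0.1, -1.1, -6.1]
width: 0.348
gripper_force: 40.0
```

>>> carry_out([
  [[2,0,0],[0,-0.3,0],0.2],
  [[4,0,0],[0,-0.6,0],0.2],
  [[6,0,0],[0,-0.9,0],0.2],
  [[8,0,0],[0,-1.2,0],0.2],
  [[10,0,0],[0,-1.5,0],0.2],
  [[12,0,0],[0,-1.8,0],0.2],
  [[12,0,0],[0,-1.8,0],0.2],
  [[10,0,0],[0,-1.5,0],0.2],
  [[8,0,0],[0,-1.2,0],0.2],
  [[6,0,0],[0,-0.9,0],0.2],
  [[6,0,0],[0,-0.9,0],0.2],
])

```text
time: 21.53
position: [0.5839, 0.1951, 0.0916]
tcp_rot: [[0.945, 0.328, 0.001], [0.328, -0.945, -0.001], [0.001, 0.001, -1.0]]
ft_force: [0.1, -0.4, -3.3]
width: 0.35
gripper_force: 40.0
```

```bash
python3 - <<'E'
from h import *
f=[]
for k in range(3):
    t=camera("scene");s=arm.sense();f.append(s["ft_force"][2])
print(s["position"],f,s["torque"],s["ft_force"])
cv2.imwrite("pics/s9.png",t)
E
```

```text
[0.58459722 0.19340901 0.09159857] [np.float64(-2.696762359903987), np.float64(-2.236045867143943), np.float64(-1.7830671541681222)] [0.28117346 0.11819545 0.01791012] [-0.65316331  0.85734189 -1.78306715]
```

>>> carry_out([
  [[2,0,0],[0,-0.3,-0.1],0.2],
  [[4,0,0],[0,-0.6,-0.2],0.2],
  [[6,0,0],[0,-0.9,-0.3],0.2],
  [[4,0,0],[0,-0.6,-0.4],0.2],
  [[2,0,0],[0,-0.3,-0.5],0.2],
  [[0,0,0],[0,0,-0.6],0.2],
  [[-2,0,0],[0,0.3,-0.8],0.2],
  [[-4,0,0],[0,0.6,-0.9],0.2],
  [[-6,0,0],[0,0.9,-1.0],0.2],
  [[-4,0,0],[0,0.6,-1.2],0.2],
  [[-2,0,0],[0,0.3,-1.3],0.2],
  [[0,0,0],[0,0,-1.4],0.2],
])

```text
time: 22.68
position: [0.5843, 0.1935, 0.0927]
tcp_rot: [[0.946, 0.325, -0.001], [0.325, -0.946, 0.002], [0.0, -0.003, -1.0]]
ft_force: [-0.4, 0.5, -3.6]
width: 0.354
gripper_force: 40.0
```

>>> carry_out([
  [[2,0,0],[0,-0.3,-0.1],0.2],
  [[4,0,0],[0,-0.6,-0.2],0.2],
  [[6,0,0],[0,-0.9,-0.3],0.2],
  [[4,0,0],[0,-0.6,-0.4],0.2],
  [[2,0,0],[0,-0.3,-0.5],0.2],
  [[0,0,0],[0,0,-0.6],0.2],
  [[-2,0,0],[0,0.3,-0.8],0.2],
  [[-4,0,0],[0,0.6,-0.9],0.2],
  [[-6,0,0],[0,0.9,-1.0],0.2],
  [[-4,0,0],[0,0.6,-1.2],0.2],
  [[-2,0,0],[0,0.3,-1.3],0.2],
  [[0,0,0],[0,0,-1.4],0.2],
])

```text
time: 23.68
position: [0.5843, 0.1935, 0.0941]
tcp_rot: [[0.946, 0.325, -0.001], [0.325, -0.946, 0.002], [0.0, -0.003, -1.0]]
ft_force: [-0.8, 0.9, -4.0]
width: 0.347
gripper_force: 40.0
```

>>> carry_out([
  [[2,0,0],[0,-0.3,-0.1],0.2],
  [[4,0,0],[0,-0.6,-0.2],0.2],
  [[6,0,0],[0,-0.9,-0.3],0.2],
  [[4,0,0],[0,-0.6,-0.4],0.2],
  [[2,0,0],[0,-0.3,-0.5],0.2],
  [[0,0,0],[0,0,-0.6],0.2],
  [[-2,0,0],[0,0.3,-0.8],0.2],
  [[-4,0,0],[0,0.6,-0.9],0.2],
  [[-6,0,0],[0,0.9,-1.0],0.2],
  [[-4,0,0],[0,0.6,-1.2],0.2],
  [[-2,0,0],[0,0.3,-1.3],0.2],
  [[0,0,0],[0,0,-1.4],0.2],
])

```text
time: 24.68
position: [0.5844, 0.1936, 0.0957]
tcp_rot: [[0.946, 0.325, -0.0], [0.325, -0.946, 0.003], [0.0, -0.003, -1.0]]
ft_force: [-0.3, 1.1, -4.7]
width: 0.348
gripper_force: 40.0
```

>>> carry_out([
  [[2,0,0],[0,-0.3,-0.1],0.2],
  [[4,0,0],[0,-0.6,-0.2],0.2],
  [[6,0,0],[0,-0.9,-0.3],0.2],
  [[4,0,0],[0,-0.6,-0.4],0.2],
  [[2,0,0],[0,-0.3,-0.5],0.2],
  [[0,0,0],[0,0,-0.6],0.2],
  [[-2,0,0],[0,0.3,-0.8],0.2],
  [[-4,0,0],[0,0.6,-0.9],0.2],
  [[-6,0,0],[0,0.9,-1.0],0.2],
  [[-4,0,0],[0,0.6,-1.2],0.2],
  [[-2,0,0],[0,0.3,-1.3],0.2],
  [[0,0,0],[0,0,-1.4],0.2],
])

```text
time: 25.68
position: [0.5845, 0.1933, 0.0971]
tcp_rot: [[0.946, 0.325, -0.0], [0.325, -0.946, 0.002], [0.0, -0.002, -1.0]]
ft_force: [-0.4, 1.2, -3.2]
width: 0.354
gripper_force: 40.0
```

>>> carry_out([
  [[2,0,0],[0,-0.3,-0.1],0.2],
  [[4,0,0],[0,-0.6,-0.2],0.2],
  [[6,0,0],[0,-0.9,-0.3],0.2],
  [[4,0,0],[0,-0.6,-0.4],0.2],
  [[2,0,0],[0,-0.3,-0.5],0.2],
  [[0,0,0],[0,0,-0.6],0.2],
  [[-2,0,0],[0,0.3,-0.8],0.2],
  [[-4,0,0],[0,0.6,-0.9],0.2],
  [[-6,0,0],[0,0.9,-1.0],0.2],
  [[-4,0,0],[0,0.6,-1.2],0.2],
  [[-2,0,0],[0,0.3,-1.3],0.2],
  [[0,0,0],[0,0,-1.4],0.2],
])

```text
time: 26.68
position: [0.5847, 0.1926, 0.0985]
tcp_rot: [[0.946, 0.324, -0.0], [0.324, -0.946, 0.001], [0.0, -0.001, -1.0]]
ft_force: [-0.0, 0.6, -2.6]
width: 0.348
gripper_force: 40.0
```

>>> carry_out([
  [[2,0,0],[0,-0.3,-0.1],0.2],
  [[4,0,0],[0,-0.6,-0.2],0.2],
  [[6,0,0],[0,-0.9,-0.3],0.2],
  [[4,0,0],[0,-0.6,-0.4],0.2],
  [[2,0,0],[0,-0.3,-0.5],0.2],
  [[0,0,0],[0,0,-0.6],0.2],
  [[-2,0,0],[0,0.3,-0.8],0.2],
  [[-4,0,0],[0,0.6,-0.9],0.2],
  [[-6,0,0],[0,0.9,-1.0],0.2],
  [[-4,0,0],[0,0.6,-1.2],0.2],
  [[-2,0,0],[0,0.3,-1.3],0.2],
  [[0,0,0],[0,0,-1.4],0.2],
])

```text
time: 27.68
position: [0.5853, 0.1931, 0.1006]
tcp_rot: [[0.946, 0.325, 0.002], [0.325, -0.946, 0.002], [0.002, -0.001, -1.0]]
ft_force: [-0.8, -0.1, -0.9]
width: 0.346
gripper_force: 40.0
```

>>> carry_out([
  [[2,0,0],[0,-0.3,-0.1],0.2],
  [[4,0,0],[0,-0.6,-0.2],0.2],
  [[6,0,0],[0,-0.9,-0.3],0.2],
  [[4,0,0],[0,-0.6,-0.4],0.2],
  [[2,0,0],[0,-0.3,-0.5],0.2],
  [[0,0,0],[0,0,-0.6],0.2],
  [[-2,0,0],[0,0.3,-0.8],0.2],
  [[-4,0,0],[0,0.6,-0.9],0.2],
  [[-6,0,0],[0,0.9,-1.0],0.2],
  [[-4,0,0],[0,0.6,-1.2],0.2],
  [[-2,0,0],[0,0.3,-1.3],0.2],
  [[0,0,0],[0,0,-1.4],0.2],
])

```text
time: 28.68
position: [0.5853, 0.1932, 0.102]
tcp_rot: [[0.946, 0.325, 0.002], [0.325, -0.946, 0.002], [0.002, -0.002, -1.0]]
ft_force: [1.0, -1.2, -1.2]
width: 0.351
gripper_force: 40.0
```

>>> carry_out([
  [[0,0,0],[0,0,0],0.2],
  [[0,0,0],[0,0,-0.5],0.2],
  [[0,0,0],[0,0,-1],0.2],
  [[0,0,0],[0,0,-1.5],0.2],
  [[0,0,0],[0,0,-1.5],0.2],
])

```text
time: 29.1
position: [0.5843, 0.194, 0.1029]
tcp_rot: [[0.945, 0.326, 0.0], [0.326, -0.945, 0.0], [0.0, -0.0, -1.0]]
ft_force: [0.2, 0.5, -1.3]
width: 0.348
gripper_force: 40.0
```

>>> carry_out([
  [[0,0,0],[0,0,-2],0.2],
  [[0,0,0],[0,0,-4.5],0.2],
  [[0,0,0],[0,0,-7],0.2],
  [[0,0,0],[0,0,-9.5],0.2],
  [[0,0,0],[0,0,-11.5],0.2],
  [[0,0,0],[0,0,-12.5],0.2],
  [[0,0,0],[0,0,-12.5],0.2],
  [[0,0,0],[0,0,-12.5],0.2],
])

```text
time: 29.77
position: [0.5844, 0.1931, 0.1153]
tcp_rot: [[0.946, 0.324, 0.0], [0.324, -0.946, 0.0], [0.0, -0.0, -1.0]]
ft_force: [-0.7, -0.2, -0.4]
width: 0.348
gripper_force: 40.0
```

```bash
python3 - <<'E'
from h import *
s=arm.sense();t=camera("scene");w=camera("wrist");p=camera_params("scene");q=camera_params("wrist")
cv2.imwrite("pics/s10.png",t);cv2.imwrite("pics/w10.png",w)
print(s["position"],s["ft_force"],s["tcp_rot"][:,2])
X=np.array([.5838,.193,0])
for n,z in(("rim",.1055+.014),("mouth",.1055),("captop",.1655),("plate",.086)):
    print(n,proj(p,X+[0,0,z]))
# plate flush: compare visible strip; predicted plate corner edges if flush vs +3mm
u=np.array([.946,.325,0]);v=np.array([-.325,.946,0]);c=np.array([.5313,.175,0])
for z in(.086,.089):print([np.round(proj(p,c+a*.108*u+b*.031*v+[0,0,z]),1) for a,b in((1,-1),(-1,-1),(1,1))])
g=cv2.cvtColor(t,cv2.COLOR_BGR2GRAY)
x,y=map(int,proj(p,X+[0,0,.1055]))
print(x,y);print(g[y-26:y+22,x-16:x+17:2])
E
```

```text
[0.58442971 0.19305495 0.11525228] [-0.66671989 -0.21330833 -0.39578593] [ 1.27274752e-04  9.15561942e-05 -9.99999988e-01]
rim (np.float64(366.4310892815987), np.float64(223.27404225726426))
mouth (np.float64(366.31833176772534), np.float64(227.9176641617953))
captop (np.float64(366.8096657720071), np.float64(207.6833643235931))
plate (np.float64(366.1631370417564), np.float64(234.30895112992215))
[array([383.1, 243.4]), array([303.4, 231.1]), array([388.4, 231.3])]
[array([383.2, 242.4]), array([303.4, 230.2]), array([388.5, 230.3])]
366 227
[[ 80  79  81  81  81  80  82  80  80  60  45  77 172 198 198 202 200]
 [ 78  80  81  81  81  81  83  80  82  60  39  77 174 201 203 204 203]
 [ 88  87  81  79  78  81  79  81  81  76  67  80 173 196 205 205 205]
 [148 140 110  95  86  83  81  79  83  81  78  80 169 160 201 203 204]
 [183 181 173 169 153 118  79  80  80  82  78  82 171 110 152 164 158]
 [189 193 194 195 188 151  80  79  79  73  76  84 166  87 106 113 112]
 [189 195 195 194 197 150  80  81  78  68  67  75 163  87  96  97  95]
 [194 193 194 195 197 145  78  81  78  65  62  73 177 
[... 2157 characters left out ...]
 77  71  76  68  81  89  83  82  80  81  69  64  64  64  78]
 [ 83  81  78  70  74  70  74  79  80  84  87  86  73  66  63  75  86]
 [ 88  88  80  73  75  74  73  75  77  78  78  78  71  63  66  83  87]
 [ 92  94  80  73  78  85  84  76  79  78  76  73  69  69  66  83  85]
 [ 90  91  81  74  78  92  93  84  85  84  89  80  72  70  70  75  75]
 [ 91  92  80  73  79  91  97  85  83  90  96  89  84  82  76  77  76]
 [ 93  93  82  75  79  89  87  82  76  86  90  89  92  91  87  88  83]
 [ 94  90  80  74  80  81  81  77  74  82  81  86  90  92  92  90  91]
 [ 96  92  81  73  79  77  82  76  76  82  78  79  91  92  93  91  92]
 [ 97  95  83  74  74  79  81  77  77  81  81  78  89  89  90  93  93]]
```

```bash
python3 - <<'E'
from h import *
from scipy.ndimage import map_coordinates,gaussian_filter1d
from scipy.optimize import minimize
R8=np.array([[.946,.325,-.002],[.325,-.946,-.001],[-.002,0,-1]]);
p10=camera_params("wrist");s=arm.sense()
# camera pose for w8 from its TCP pose, using the fixed camera-in-tool transform
def T(R,t):
    M=np.eye(4);M[:3,:3]=R;M[:3,3]=t;return M
U,_,V=np.linalg.svd(R8)
R8=U@V
E=p10["camera_from_world"]@T(s["tcp_rot"],s["position"])
p8=dict(p10);p8["camera_from_world"]=E@np.linalg.inv(T(R8,[.58256,.19264,.1572]))
u=np.array([.946,.325,0]);v=np.array([.325,-.946,0]);c=np.array([.5313,.175,0])
for n,p in(("w8",p8),("w10",p10)):
    g=cv2.GaussianBlur(cv2.cvtColor(cv2.imread(f"pics/{n}.png"),cv2.COLOR_BGR2GRAY),(3,3),0).astype(float)
    for side in(-1,1):
        res=[]
        for x in np.linspace(.062,.1,12):
            o=np.linspace(.022,.040,181);q=np.array([proj(p,c+x*u+side*y*v+[0,0,.086]) for y in o])
            w=map_coordinates(g,[q[:,1],q[:,0]],order=1);d=np.abs(np.gradient(gaussian_filter1d(w,4)));res.append(o[d.argmax()])
        print(n,side,np.round(np.array(res)*1e3,1))
a,b=[cv2.cvtColor(cv2.imread(f"pics/{n}.png"),cv2.COLOR_BGR2GRAY)[222:262,298:345].astype(np.float32) for n in("s9","s10")]
print(cv2.phaseCorrelate(a,b))
E
```

```text
w8 -1 [30.7 30.8 30.7 30.9 30.8 30.8 30.7 30.7 30.9 30.9 30.8 25.5]
w8 1 [31.  31.  31.  31.1 31.  31.  31.  31.  31.1 31.  31.  31. ]
w10 -1 [29.4 32.1 29.2 29.9 28.8 32.1 32.5 32.  32.1 32.1 29.9 28.9]
w10 1 [33.1 32.9 33.6 33.6 33.1 32.9 25.4 33.6 33.4 33.  32.9 33.5]
((0.06139537313569221, 0.06212678175431208), 1.0025622432430585)
```

```bash
python3 - <<'E'
from h import *
from scipy.ndimage import map_coordinates
p=camera_params("wrist");u=np.array([.946,.325,0]);v=np.array([.325,-.946,0]);c=np.array([.5313,.175,0])
g=cv2.cvtColor(cv2.imread("pics/w10.png"),cv2.COLOR_BGR2GRAY).astype(float)
prof=lambda f,o:map_coordinates(g,np.array([proj(p,f(t)) for t in o]).T[::-1],order=1).astype(int)
o=np.arange(-.040,.0401,.001)
for x in(.07,.085,.1):print(x,prof(lambda t:c+x*u+t*v+[0,0,.086],o))
print("end",prof(lambda t:c+t*u+.022*v+[0,0,.086],np.arange(.095,.125,.0005)))
print("end",prof(lambda t:c+t*u-.022*v+[0,0,.086],np.arange(.095,.125,.0005)))
print(proj(p,c+.1*u+.031*v+[0,0,.086]),proj(p,c+.108*u+[0,0,.086]))
E
```

```text
0.07 [106 105 106 105 105 106 107 109 151 184 185 154  96  95  95  94  94  93
  91  92  92  93  94  90  87 121 159 167 167 167 167 167 166 164 161 159
 156 153 152 152 152 153 154 154 152 159 166 167 167 167 167 166 159 122
  87  89  93  92  92  92  91 108 127 127 127 128 130 129 127 125 114 108
 109 125 138 137 135 135 135 136 136]
0.085 [102 103 105 105 106 107 107 108  99  93  93  94  94  94  94  96  95  93
  90  90  91  93  94  94  94  95  94  94  95  98  98  97  96  96  92  85
  85  88 106 119 118  94  79  79  79  87  91  91  93  94  95  96  96  95
  95  93  92  93  94  92  93  95  95  93  94  94  96  96  93  93 104 110
 110 118 139 141 139 140 138 138 138]
0.1 [106 106 107 106 107 108 108 110 164 191 192 154  93  95  94  98  95  93
  91  91  91 113 127 127 127 117  96  96  96  97  99  99  97  98  97  92
  83  82  79  78  79  80  86  92  94  93  94  93  95  95  96  98 102  99
  95  95  94  96 103 109 122 130 131 129 130 131 131 132 129 127 115 108
 109 114 131 140 141 140 139 139 138]
end [ 97  99 104 115 126 130 130 130 131 131 131 131 131 130 130 131 130 131
 130 130 131 131 131 131 128 117  97  86  94 114 132 129 106  92  98 115
 129 136 137 138 139 139 139 139 139 138 138 138 140 141 142 143 144 144
 149 170 204 222 224 224]
end [ 91  91  91  91  91  91  91  92  92  91  91  90  93 119 168 202 204 202
 206 211 213 213 212 213 201 166 131 117 101  93  98 100  93  92 109 149
 185 201 201 199 198 199 204 216 223 224 224 223 223 223 223 223 223 223
 223 224 224 224 224 223]
(np.float64(379.8622257442204), np.float64(182.10147114707007)) (np.float64(316.51888726213224), np.float64(165.5457543576842))
```

```bash
python3 - <<'E'
from h import *
from scipy.ndimage import map_coordinates
p=camera_params("scene");u=np.array([.946,.325,0]);v=np.array([.325,-.946,0]);c=np.array([.5313,.175,0])
zs=np.arange(.040,.122,.002);print((zs*1e3).astype(int))
for n in("s10","scene0"):
  g=cv2.cvtColor(cv2.imread(f"pics/{n}.png"),cv2.COLOR_BGR2GRAY).astype(float)
  for x in(-.104,-.085,-.055,-.02,0,.02,.055,.085,.104):
    q=np.array([proj(p,c+x*u+.031*v+[0,0,z]) for z in zs]);print(n,x,map_coordinates(g,[q[:,1],q[:,0]],order=1).astype(int))
E
```

```text
[ 40  42  44  46  48  50  52  54  56  58  60  62  64  66  68  70  72  74
  76  78  80  82  84  86  88  90  92  94  96  98 100 102 104 106 108 110
 112 114 116 118 120]
s10 -0.104 [115 130 143 153 148 141 139 137 135 135 136 138 138 137 134 126 118 114
 110 107  96  89  83 102 124 152 159 163 165 166 167 166 166 166 167 167
 168 167 156 137  90]
s10 -0.085 [103 105 105  99  97  96  95  94  92  92  92  91  91  91  92  92  92  91
  90  89  84  80  79  99 123 152 160 162 160 156 149 131 107  84  82  86
  91  91  89  85  83]
s10 -0.055 [100 102 100  96  86  81  80  80  80  81  80  80  80  81  83  86  88  89
  89  87  84  78  82  99 126 144 149 137 123 110 108 111 116 113 104  89
  88  94 107 118 128]
s10 -0.02 [103 108 109 108 100  97  97  96  96  95  93  92  91  91  91  92  92  91
  91  89  85  79  76  76  89 107 133 150 160 161 161 160 160 160 160 161
 162 163 163 163 162]
s10 0 [103 108 108 104 100  97  96  96  95  93  92  91  92  92  91  91  91  91
  91  89  85  81  78  78  83  93 115 140 159 149 122  91  87  95 109 127
 135 136 141 148 157]
s10 0.02 [105 109 111 101  97  96  96  97  
[... 1510 characters left out ...]
33 107  96  93  93  93  93  93  93  93  93  92  91  93  94  93
  92  93 105 129 159 183 195 196 195 195 194 194 195 195 194 194 194 195
 194 192 188 186 186]
scene0 0.055 [129 148 158 113  86  75  75  75  76  77  77  76  76  77  78  80  83  88
  92  98 109 119 127 130 131 130 124 118 112 108 100  88  78  71  68  67
  66  67  71  72  71]
scene0 0.085 [107 118 121 114 102  94  94  95  98  99  96  92  92  91  91  92  92  92
  92  94  99 125 150 172 166 159 155 156 156 155 161 168 174 179 183 184
 184 183 184 184 184]
scene0 0.104 [124 140 145 112  97  93  93  93  93  93  93  93  93  94  93  92  92  93
  93  94 103 129 159 186 195 193 175 143 109 103 100  99  96  91  87  92
  93  93  93  94  93]
```

```bash
python3 -c "
from rig import arm
s=arm.sense();print(s['position'],s['gripper_force']);print(arm.job_done())"
```

```text
[0.58430868 0.19298071 0.11506108] 39.99971084296703
the job is handed in; nothing more can be done
None
```

The job is handed in at about 30 s: the plate lies flush over the pins and is released, the cap was rocked off, and the arm still holds it level about 14 mm above its bottle's mouth. The camera measurements agree with that, but I got no judging result back.

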